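# Find the hidden catch and open the case

## Robot

A 6-joint arm with a two-finger parallel gripper is mounted at the origin on a cart in front of the work surface, level with it; the furniture and walls round the work are solid. World frame = base frame: x ahead of the robot, y to its left, z up, the work surface at z = 0. Lengths are in m, angles in rad, forces in N, time in s.
With the tool pointing down it reaches from about 0.3 to 0.85 m from the base axis. Payload 5.4 kg.
Tool frame: the origin (TCP) lies on the centre line of the jaws, within the pads' length; the fingertips stand 14 mm ahead of it and the grasp point (between the pads) lies 5 mm behind it; z points along the fingers, y is the direction in which the jaws open and shut (so a half turn about z gives the same grasp; the last joint's range is limited). The gripper opens to 85 mm and grips with 20 to 120 N. Pads are 22 mm wide; open, the fingers measure 114 mm over their backs; the gripper's body (76 mm by 85 mm) begins 54 mm behind the grasp point. The pads swing forward as they close: fully open they stand 13 mm farther back than shut.
Start: joints at [1.055, 0.158, 1.597, -0, 1.386, -0.21], TCP at [0.173, 0.548, 0.245] pointing down, gripper open.
Joint ranges: [-2.91, 2.91], [-0.94, 2.29], [0.18, 2.7], [-1.29, 4.43], [0.17, 2.64], [-3, 3]. Speed limits (rad/s): [2.57, 2.57, 3.14, 3.14, 3.14, 3.14].

## Interface

Orientations are given as a unit quaternion [w, x, y, z].
In Python, from bench import readout, viewer, bot, models gives the robot as it stands.
- The arm moves only by the shell command python3 -m handwheel 'ROWS' [FORCE]. ROWS is JSON, a list of rows, each an object of numbers: "fingers": the opening, from 0 (shut) to 1 (fully open); "dx", "dy", "dz": the shift along the tool's x, y, z in mm; "yaw": the turn about the tool's z in degrees. In form: [{"fingers": .., "dx": .., "dy": .., "dz": .., "yaw": ..}, ...]. A call has 1 to 5 rows; each row shifts and turns the pose as measured when the row begins, along the tool's axes as they then stand; what a row does not reach is not made up. A row lasts 1/8 s, in which the tool goes at most 62.5 mm and 10.7 degrees, less where a joint would pass 70% of its speed; a pose out of reach is approached as far as the arm can. A call with a gripper value outside its range is refused whole. The fingers move at their own pace and stop on an object; FORCE is the grip in N (left out, the last holds). Time passes only in rows, so rows that do not move let the fingers close. It gives the time, the measured TCP pose, the force and the opening at its end, in the units of the state.
- readout.state(): the state, without advancing time (a new reading comes with each control period).
- viewer.grab_frame(name): name is "scene" or "top" or "wrist"; returns a dict with "frame" (384x512x3 uint8, red, green, blue), "depth" (384x512 float32, m along the optical axis (not along the pixel's ray), 0 where there is no reading), "camera_matrix" (3x3 intrinsics, pixels), "origin" and "orientation" of the camera in the world; the wrist camera has in their place "mount" (4x4, takes a point from camera to tool coordinates, whose origin is the TCP and whose axes are the flange's). Camera axes: x right, y down, z forward; pixel columns grow to the right and rows downward; lengths in m; the calibration is good to about 2 mm. A picture is of the moment at which its call begins: read the wrist's pose just before it.
- bot.hand_in(): hands the job in, once; it reports no verdict.
Trained networks look in a picture, given as the dict that the camera call returned (one of the last four; its "shot" number tells which), for a name from the list of things; names that differ only in an ending like _2 or _b are one class to them, and where a whole thing is asked for, a point or a joint stands for the part that bears it (a point fixed in the world has none). Each returns a list of dicts, best first, with "conf" (0 to 1); they miss things now and then, are a little off and sometimes report something else, mostly with a low value. They report only what shows in the picture. A call takes as long as a camera call.
- models.recognise(picture, label): "centre" ([row, column] as shares, 0 to 1, of the picture: columns of its width, rows of its height, amid what is visible of it).
- models.trace(picture, label): "mask" (384x512 bool, what is visible of it) and "centre" ([row, column] as shares, 0 to 1, of the picture: columns of its width, rows of its height, amid what is visible of it).
- models.place_of(picture, label): "centre" ([row, column] as shares, 0 to 1, of the picture: columns of its width, rows of its height: a listed point, or the origin of a listed thing).
The state is a dict: "time_s": time; "q": joint angles; "joint_velocities": joint speeds; "joint_torque": joint torques, N m; "eef_pos": TCP position; "tcp_rot": TCP orientation; "contact_force": force on the tool from outside, world axes, zero at the start; "ft_torque": the same for the moment, N m; "gripper_width": opening from 0.0 (shut) to 1.0 (fully open).
Only numpy, scipy, OpenCV 4.12 (cv2) and the standard library are available. Lean on these libraries where they do the work, as an engineer would, in place of code of your own. Each camera call takes 0.05 s, during which the arm holds its last target.

## Task

Open the small shut wooden case to the left of the bench vice so that the pencil in it can be got at. Its catch is hidden in a notch somewhere along the rail at its front, easier felt than seen: find it with a fingertip, press the catch in the notch all the way down, then push the sliding lid back as far as it goes. Do not grip or pick up anything, and leave the tape measure and the sanding block where they are.

Things in the scene. Friction and masses are not known exactly. Their poses are not given: they have to be found in the camera images.
- case: Fixed case of plain brown wood, 160 mm (own x) by 204 mm (own y). Origin: centre of its underside, on the bench; own +x points from its front to its back, own z up. Front rail: x = -80 to -34 mm, y = -90 to +90 mm, flat top at z = 75 mm. End cheeks beyond it are as high. Behind, the lid lies in lipped guides at |y| = 90 to 102 mm, x = -28 to +80 mm, tops at z = 102 mm.
- rail_left (a point): Point on the rail's top face (z = 75 mm) at its left end: case x = -54 mm, y = +90 mm. A sweep from here to rail_right at x = -54 mm runs along the middle of the notch's width. The rail is four butted blocks, each 45 mm long in y, centred at case y = -67.5, -22.5, 22.5 and 67.5 mm; one of the four, a different one each time, is the notch.
- rail_right (a point): Point on the rail's top face at its right end: case x = -54 mm, y = -90 mm. The notch is a pocket open above, 45 mm long in y, case x = -74 to -34 mm, with a 6 mm lip in front. Its floor is the catch, 6 mm below the rail top (z = 69 mm) and of the same wood, so it is best found by touch: a fingertip on the rail top drops or meets no push from below.
- catch (a joint): How far the catch in the notch is pushed down, m: 0 up (start), 0.010 fully down. It moves straight down under about 5 to 8 N and stays where it is left. While it is up a hidden stud blocks the lid (about 1 mm of play); only beyond about 0.006 is the lid free.
- lid (a joint): How far the lid is pushed back along the case's +x, m: 0 shut (start), 0.050 fully back at its stop. It slides under about 3 N once the catch is down and stays where it is left. It cannot be lifted.
- lid_front (a point): Centre of the lid's flat front face, which faces the case's -x; moves with the lid. The lid is a wooden slab 188 mm wide in y, 107 mm deep in x, 21 mm thick; the face spans z = 76.5 to 97.5 mm and, while shut, lies 7 mm behind the rail; this point is at z = 87 mm.
- tape_measure: Loose black tape measure, 48 x 85 x 40 mm; origin at the centre of its underside. To be left alone.
- sanding_block: Loose wooden sanding block, 56 x 100 x 28 mm; origin at the centre of its underside. To be left alone.

How it is judged:
By the outcome, as a careful person would: the job done as asked, in the order asked, and still so for the second after the job is handed in, with the robot touching nothing.
It also fails if it takes over 64 s, if anything falls off the work surface, if the arm or the gripper's body presses on something with over 40 N, if the wrist force passes 120 N, or if a joint passes its speed limit or range.

## Working session

There is one attempt and no reset: what is moved stays moved. The work goes in short steps, Python scripts to look and compute and a shell command to move; the robot and the scene stay as the last step left them, time stands still between calls to the robot, and variables do not carry over. Pictures are saved under pics/ and viewed, and the job is handed in when it is done.

```bash
mkdir -p pics; ls
cat > h.py <<'E'
from bench import readout, viewer, bot, models
import numpy as np, cv2
from scipy.spatial.transform import Rotation as R
def save(p,n): cv2.imwrite('pics/'+n,p['frame'][:,:,::-1])
def rot(q): return R.from_quat([q[1],q[2],q[3],q[0]]).as_matrix()
def pts(p):
    K=np.array(p['camera_matrix']);d=p['depth'];v,u=np.mgrid[0:d.shape[0],0:d.shape[1]]
    P=np.stack([(u-K[0,2])/K[0,0]*d,(v-K[1,2])/K[1,1]*d,d],-1)
    return P@rot(p['orientation']).T+np.array(p['origin'])
E
python3 - <<'E'
from h import *
s=readout.state();print({k:np.round(v,3) for k,v in s.items()})
for n in ['scene','top']:
    p=viewer.grab_frame(n);save(p,n+'0.png');print(n,np.round(p['origin'],3),np.round(p['orientation'],3))
    np.savez(n+'0.npz',X=pts(p),K=p['camera_matrix'])
    for l in ['rail_left','rail_right','lid_front','case','tape_measure','sanding_block']:
        for r in models.place_of(p,l)[:2]:
            c=r['centre'];i,j=int(c[0]*384),int(c[1]*512);X=pts(p)
            print(l,round(r['conf'],2),i,j,np.round(X[min(i,383),min(j,511)],3))
E
```

```text
pics
{'time_s': np.float64(0.0), 'q': array([ 1.055,  0.159,  1.598, -0.   ,  1.386, -0.21 ]), 'joint_velocities': array([-0.001, -0.   , -0.   ,  0.001, -0.001, -0.   ]), 'joint_torque': array([ 2.0000e-03, -3.9600e+01, -3.3144e+01, -0.0000e+00,  8.0000e-03,
        0.0000e+00]), 'eef_pos': array([0.173, 0.548, 0.244]), 'tcp_rot': array([-0.   ,  0.152,  0.988, -0.001]), 'contact_force': array([-1.384,  0.281,  0.381]), 'ft_torque': array([-0.019,  0.001, -0.034]), 'gripper_width': np.float64(0.996)}
scene [0.266 0.891 0.505] [ 0.123 -0.192  0.846 -0.482]
rail_left 0.98 259 271 [0.472 0.439 0.076]
rail_right 0.75 208 261 [0.563 0.292 0.075]
lid_front 0.65 226 255 [0.542 0.362 0.077]
case 0.94 262 243 [0.503 0.486 0.094]
tape_measure 0.75 200 232 [0.614 0.329 0.103]
sanding_block 0.6 177 289 [0.533 0.202 0.115]
sanding_block 0.25 259 272 [0.47  0.438 0.076]
top [0.426 0.23  1.131] [-0.054  0.709 -0.699  0.069]
rail_left 0.97 243 153 [0.462 0.442 0.075]
rail_right 0.83 199 220 [0.566 0.291 0.077]
lid_front 0.96 211 179 [0.534 0.382 0.099]
case 0.7 190 335 [0.6   0.009 0.026]
tape_measure 0.6 154 261 [0.685 0.195 0.04 ]
tape_measure 0.31 198 218 [0.569 0.296 0.071]
sanding_block 0.86 194 333 [0.589 0.016 0.031]
```

View pics/scene0.png

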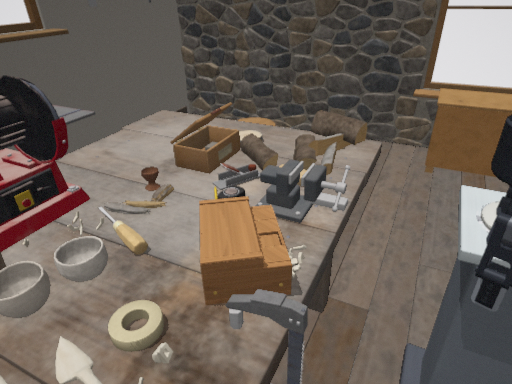

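View pics/top0.png

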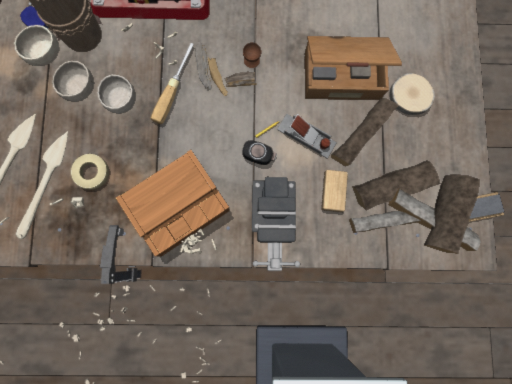

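Run:
```python
from h import *
X=np.load('top0.npz')['X']
# lip/rail points
z=X[...,2]
for i in range(150,300,6):
    print(i,' '.join('%3d'%(1000*z[i,j]) for j in range(110,270,5)))
```

```text
150  -1   2   1   4   0   2   4   2   2   3   0   0   2  -1   4   2  99   0  -4   0   0   0   3  -1   0   0   2  40  39  43  36  37
156   1  -1  -1   0  -2   2   3   0   5  -1  -3   4   1   0  -4  99 103 101   0   0   3   2   3   0   5   1   2  30  38  44  39  37
162   0   0   0   2  -1   4  -1  -1   0   1  -2   3   2  95  94  99  98 101   4  -4  -2   0   0   2   0   3   0   2   7  13  30  32
168   1   1   0   0  -1  -3  -2  -1   3  -1   2  99  98  96  99  95  97  98 101   5   1   2   0   1   0   2  -2   3   4   2   0   1
174   3  -1   0   0  -2   1   1   2   0 100  95  99 101  96  95  99  98  98 102 106   2   2   3  -1   1   1   1   1   0   0   1  -4
180   2   2   2   3  -1   1   6 100  95 101  97 101  98  95  97 100  99  99  95  98 104   2  -1   1  -1  -1   0  -2  -1  12  15  98
186   0   2   1   0   2  96  99  97  97  97 100 100  96  97  96  95  98  96  94  99 103 104   2   2   4   1  -3   1   1  18  18 100
192   4   0   3  99  98  99  98  95 100  98  97  97  97  98  98  99  98  97  97  96  81  73   0  -2  -3   2   0   0   2  19  18 103
198   1   0 102  99 100  99  97 100 100 101 
[... 1652 characters left out ...]
-818 1130 -813 -814 -813 -814 -810 -827 -820 -821
276  86  27 -17 -62 -115 -147 -232 -820 -825 -814 -820 -815 -810 -824 -820 -823 -825 -821 -829 -824 -816 -819 -819 -823 -817 -814 -820 -814 -818 -819 -814 -816
282  86 -810 -818 -825 -813 -812 -817 -817 -810 -818 -809 -818 -823 -809 -814 -816 -817 -817 -810 -817 -816 -823 -819 -819 -826 -829 -821 -822 -815 -823 -820 -819
288 -825 -805 -820 -805 -817 -813 -831 -824 -825 -818 -810 -826 -821 -813 -795 -816 -826 -821 -822 -828 -819 -818 -821 -815 -822 -822 -815 -820 -821 -813 -822 -822
294 -821 -822 -816 -799 -820 -822 -810 -822 -819 -815 -820 -814 -821 -812 -817 -822 -827 -818 -809 -814 -825 -817 -825 -819 -822 -819 -817 -818 -827 -819 -823 -818
```

The scene view shows the case at about (245,250) px with its lid and the four-block rail toward the bench edge. In the top view, the case is centred near (173,205) px, with the rail on its lower-right side. The depth looks lower around (190,225) px. Next I'll fit the case pose.

```bash
cat > fit.py <<'E'
from h import *
from scipy.optimize import minimize
from scipy.ndimage import label
def model_h(x,y):
    h=np.full(x.shape,np.nan)
    f=(abs(x)<.08)&(abs(y)<.102); h[:]=0
    h[f]=.075
    h[f&(x>-.034)&(x<-.027)]=np.nan
    h[f&(x>-.027)]=.0975
    h[f&(x>-.028)&(abs(y)>.09)]=.102
    return h
def fit(X,p0):
    P=X.reshape(-1,3); m=(np.hypot(P[:,0]-p0[0],P[:,1]-p0[1])<.17)&(P[:,2]>-.02); P=P[m]
    def cost(p):
        c,s=np.cos(p[2]),np.sin(p[2]);d=P[:,:2]-p[:2]
        x=c*d[:,0]+s*d[:,1];y=-s*d[:,0]+c*d[:,1]
        e=abs(P[:,2]-model_h(x,y));return np.nanmean(np.minimum(e,.03))
    best=None
    for da in [-.1,0,.1]:
      for k in range(3):
        r=minimize(cost,[p0[0],p0[1],p0[2]+da],method='Nelder-Mead',options=dict(initial_simplex=[[p0[0]+.01*k,p0[1],p0[2]+da],[p0[0]+.02,p0[1],p0[2]+da],[p0[0],p0[1]+.02,p0[2]+da],[p0[0],p0[1],p0[2]+da+.08]],xatol=1e-5,fatol=1e-8))
        if best is None or r.fun<best.fun: best=r
    return best.x,best.fun
if __name__=='__main__':
    L=np.array([.462,.442]);Rr=np.array([.566,.291]);yv=(L-Rr)/np.linalg.norm(L-Rr);xv=np.array([yv[1],-yv[0]])
    c0=(L+Rr)/2+.054*xv
    for n in ['top0','scene0']:
        X=np.load(n+'.npz')['X']
        p,f=fit(X,[*c0,np.arctan2(xv[1],xv[0])]);print(n,p,np.degrees(p[2]),f)
        c,s=np.cos(p[2]),np.sin(p[2]);d=X[...,:2]-p[:2];x=c*d[...,0]+s*d[...,1];y=-s*d[...,0]+c*d[...,1]
        for yc in [-.0675,-.0225,.0225,.0675]:
            m=(abs(y-yc)<.018)&(x>-.07)&(x<-.04)&(X[...,2]>.05);print(yc,m.sum(),X[...,2][m].mean())
        for q in ([-.054,.09],[-.054,-.09],[-.027,0]): print(np.array([c*q[0]-s*q[1],s*q[0]+c*q[1]])+p[:2])
E
python3 fit.py
```

```text
top0 [0.55607425 0.39908794 0.60643502] 34.74616696152206 0.0032857957550502786
-0.0675 191 0.0756847216451666
-0.0225 200 0.07569372472724006
0.0225 199 0.06978184399903914
0.0675 203 0.07606434645190921
[0.46040849 0.44226274]
[0.56299801 0.29435943]
[0.53388875 0.38369951]
scene0 [0.55587796 0.39894684 0.60320182] 34.56091819582763 0.00734327898179762
-0.0675 125 0.07638376164288803
-0.0225 147 0.07630893184236501
0.0225 156 0.07026153181412968
0.0675 207 0.07617180165298826
[0.46035229 0.44243072]
[0.56246308 0.29419649]
[0.53364282 0.38363022]
```

Both cameras agree: the case is at (0.556, 0.399) with yaw 34.65°, and the block at y=+22.5 mm looks about 6 mm lower than the others. I'll confirm that by touch. First I'll shut the fingers and turn tool x along case x.

```bash
cat > go.py <<'E'
import sys
from h import *
P=np.array([.556,.399]);a=np.radians(34.65)
C=np.array([[np.cos(a),-np.sin(a)],[np.sin(a),np.cos(a)]])
s=readout.state();T=np.array(s['eef_pos']);M=rot(s['tcp_rot'])
tip=T+M[:,2]*.014
c=C.T@(tip[:2]-P)
ang=np.degrees(np.arctan2(M[1,0],M[0,0]))
f=C.T@np.array(s['contact_force'])[:2]
print('t',round(s['time_s'],2),'tip case mm',np.round(1000*c,1),'tipz',round(1000*tip[2],1),'Fcase',np.round(f,1),'Fz',round(s['contact_force'][2],1),'fing',round(float(s['gripper_width']),3),'tilt',np.round(np.degrees(np.arccos(-M[2,2])),2),'yaw err(world, to 214.65)',round((214.65-ang+180)%360-180,1))
if len(sys.argv)>3:
    t=np.array(list(map(float,sys.argv[1:4])))/1000
    w=np.append(C@t[:2]+P,t[2])-tip
    print('dx dy dz',np.round(1000*M.T@w,1))
E
python3 -m handwheel '[{"fingers":0,"yaw":-10.4},{"fingers":0,"yaw":-10.4},{"fingers":0,"yaw":-10.4},{"fingers":0,"yaw":-10.4},{"fingers":0,"yaw":-10.4}]'
python3 go.py -54 22.5 130; python3 -c "
from h import *
p=viewer.grab_frame('wrist');print(np.round(p['mount'],3))"
```

```text
t 0.7 tip case mm [-230.1  340.5] tipz 231.3 Fcase [-0.2 -0.5] Fz -0.3 fing 1.002 tilt 0.0 yaw err(world, to 214.65) 52.2
dx dy dz [-359.2  -56.   101.3]
[[-0.001 -0.954 -0.301  0.076]
 [ 1.    -0.001 -0.001  0.   ]
 [ 0.    -0.301  0.954 -0.128]
 [ 0.     0.     0.     1.   ]]validation failed for argument at $[0]...
```

```bash
python3 -m handwheel '[{"fingers":0,"dx":0,"dy":0,"dz":0,"yaw":-10.4},{"fingers":0,"dx":0,"dy":0,"dz":0,"yaw":-10.4},{"fingers":0,"dx":0,"dy":0,"dz":0,"yaw":-10.4},{"fingers":0,"dx":0,"dy":0,"dz":0,"yaw":-10.4},{"fingers":0,"dx":0,"dy":0,"dz":0,"yaw":-10.4}]'
python3 go.py -54 22.5 130
```

```text
time_s: 1.38
eef_pos: [0.1731, 0.5483, 0.2454]
tcp_rot: [0.0, -0.31, 0.951, 0.0]
contact_force: [0.1, -0.3, -1.3]
gripper_width: -0.002
t 1.38 tip case mm [-230.1  340.5] tipz 231.4 Fcase [-0.1 -0.3] Fz -1.3 fing -0.002 tilt 0.01 yaw err(world, to 214.65) -1.5
dx dy dz [-167.8 -322.5  101.4]
```

```bash
python3 -m handwheel '[{"fingers":0,"dx":-26,"dy":-50,"dz":0,"yaw":1.5},{"fingers":0,"dx":-26,"dy":-50,"dz":0,"yaw":0},{"fingers":0,"dx":-26,"dy":-50,"dz":0,"yaw":0},{"fingers":0,"dx":-26,"dy":-50,"dz":0,"yaw":0},{"fingers":0,"dx":-26,"dy":-50,"dz":0,"yaw":0}]'
python3 go.py -54 22.5 130
```

```text
time_s: 2.0
eef_pos: [0.4269, 0.4173, 0.246]
tcp_rot: [0.001, -0.302, 0.953, 0.001]
contact_force: [-0.1, 0.6, 0.1]
gripper_width: -0.001
t 2.0 tip case mm [-95.8  88.4] tipz 232.0 Fcase [0.3 0.5] Fz 0.1 fing -0.001 tilt 0.16 yaw err(world, to 214.65) -0.5
dx dy dz [-41.  -66.5 101.9]
```

I'll feel the block at y=67.5 first as a height reference.

```bash
python3 -m handwheel '[{"fingers":0,"dx":-42,"dy":-21,"dz":0,"yaw":0},{"fingers":0,"dx":0,"dy":0,"dz":50,"yaw":0},{"fingers":0,"dx":0,"dy":0,"dz":50,"yaw":0},{"fingers":0,"dx":0,"dy":0,"dz":45,"yaw":0},{"fingers":0,"dx":0,"dy":0,"dz":0,"yaw":0}]'
python3 go.py -54 67.5 85
```

```text
time_s: 2.62
eef_pos: [0.4816, 0.4221, 0.099]
tcp_rot: [0.003, -0.298, 0.954, 0.001]
contact_force: [-1.5, 0.3, 0.2]
gripper_width: -0.001
t 2.62 tip case mm [-48.   61.3] tipz 85.0 Fcase [-1.   1.1] Fz 0.2 fing -0.001 tilt 0.42 yaw err(world, to 214.65) -0.1
dx dy dz [ 6.   6.2 -0. ]
```

```bash
python3 -c "
from h import *
p=viewer.grab_frame('wrist');save(p,'w1.png');p=viewer.grab_frame('scene');save(p,'s1.png')"
```

```text
(no output)
```

View pics/w1.png

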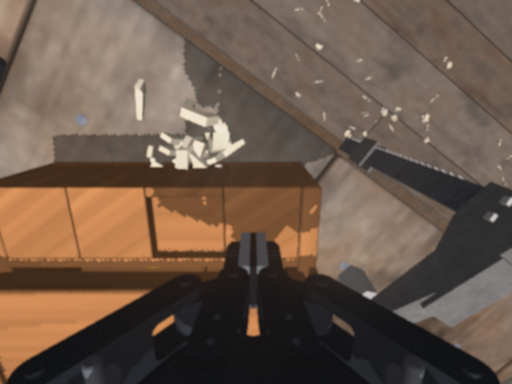

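View pics/s1.png

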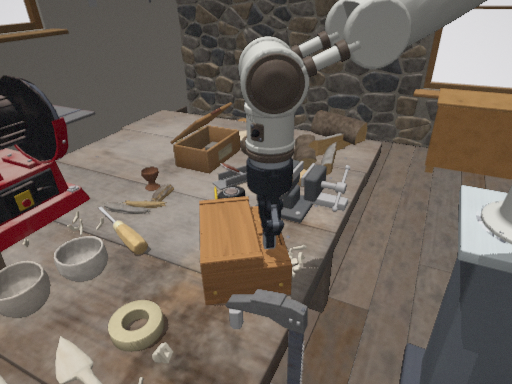

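The wrist picture shows the notch outlined at about (150–223, 190–255) px. It is the block next to the one my fingertip is over, which fits y=+22.5. Now I'll touch down on the y=67.5 block.

```bash
python3 -m handwheel '[{"fingers":0,"dx":6,"dy":6,"dz":0,"yaw":0},{"fingers":0,"dx":0,"dy":0,"dz":4,"yaw":0},{"fingers":0,"dx":0,"dy":0,"dz":3,"yaw":0}]'; python3 go.py
python3 -m handwheel '[{"fingers":0,"dx":0,"dy":0,"dz":2,"yaw":0}]';python3 go.py
python3 -m handwheel '[{"fingers":0,"dx":0,"dy":0,"dz":1.5,"yaw":0}]';python3 go.py
```

```text
time_s: 3.1
eef_pos: [0.4793, 0.4284, 0.1044]
tcp_rot: [0.014, -0.299, 0.954, 0.004]
contact_force: [0.5, 1.2, -0.2]
gripper_width: 0.004
t 3.1 tip case mm [-45.9  67.8] tipz 90.4 Fcase [1.1 0.7] Fz -0.2 fing 0.004 tilt 1.66 yaw err(world, to 214.65) -0.1
time_s: 3.22
eef_pos: [0.4796, 0.4286, 0.1028]
tcp_rot: [0.014, -0.299, 0.954, 0.004]
contact_force: [0.1, 0.3, 0.3]
gripper_width: 0.001
t 3.23 tip case mm [-45.6  67.8] tipz 88.8 Fcase [0.3 0.1] Fz 0.3 fing 0.001 tilt 1.71 yaw err(world, to 214.65) -0.1
time_s: 3.35
eef_pos: [0.4797, 0.4287, 0.1012]
tcp_rot: [0.014, -0.299, 0.954, 0.004]
contact_force: [0.5, 0.1, 0.1]
gripper_width: -0.003
t 3.35 tip case mm [-45.5  67.8] tipz 87.2 Fcase [ 0.5 -0.2] Fz 0.1 fing -0.003 tilt 1.71 yaw err(world, to 214.65) -0.1
```

```bash
python3 -c "
from h import *
s=readout.state();print(np.round(s['q'],3),np.round(s['joint_velocities'],3),np.round(s['joint_torque'],1))
print(rot(s['tcp_rot'])[:,2])"
```

```text
[ 5.410e-01  4.490e-01  1.537e+00  1.000e-03  1.126e+00 -1.637e+00] [-0.     0.016  0.003 -0.    -0.021  0.   ] [  0.  -48.2 -30.4   0.   -0.1   0. ]
[ 0.02511776  0.01625536 -0.99955233]
```

```bash
python3 -m handwheel '[{"fingers":0,"dx":8,"dy":0,"dz":3,"yaw":0},{"fingers":0,"dx":0,"dy":0,"dz":3,"yaw":0}]'; python3 go.py -54 67.5 75
python3 -m handwheel '[{"fingers":0,"dx":0,"dy":0,"dz":3,"yaw":0}]';python3 go.py -54 67.5 75
python3 -m handwheel '[{"fingers":0,"dx":0,"dy":0,"dz":2,"yaw":0}]';python3 go.py
```

```text
time_s: 3.6
eef_pos: [0.4727, 0.4237, 0.0944]
tcp_rot: [0.014, -0.299, 0.954, 0.004]
contact_force: [0.1, 0.8, 0.7]
gripper_width: -0.001
t 3.6 tip case mm [-54.   67.7] tipz 80.4 Fcase [0.6 0.6] Fz 0.7 fing -0.001 tilt 1.68 yaw err(world, to 214.65) -0.1
dx dy dz [ 0.1 -0.2  5.4]
time_s: 3.72
eef_pos: [0.4727, 0.4237, 0.0911]
tcp_rot: [0.014, -0.299, 0.954, 0.004]
contact_force: [-0.3, -0.1, 0.7]
gripper_width: 0.001
t 3.73 tip case mm [-54.1  67.7] tipz 77.1 Fcase [-0.3  0. ] Fz 0.7 fing 0.001 tilt 1.67 yaw err(world, to 214.65) -0.1
dx dy dz [-0.  -0.2  2.1]
time_s: 3.85
eef_pos: [0.4727, 0.4236, 0.0891]
tcp_rot: [0.014, -0.299, 0.954, 0.004]
contact_force: [-5.1, -2.9, 11.8]
gripper_width: 0.001
t 3.85 tip case mm [-54.2  67.6] tipz 75.1 Fcase [-5.8  0.5] Fz 11.8 fing 0.001 tilt 1.65 yaw err(world, to 214.65) -0.1
```

The rail top is felt at 75 mm, solid at 12 N. Next I'll lift and move over y=22.5.

```bash
python3 -m handwheel '[{"fingers":0,"dx":0,"dy":0,"dz":-8,"yaw":0},{"fingers":0,"dx":0,"dy":-15,"dz":0,"yaw":0},{"fingers":0,"dx":0,"dy":-15,"dz":0,"yaw":0},{"fingers":0,"dx":0,"dy":-10,"dz":0,"yaw":0},{"fingers":0,"dx":0,"dy":0,"dz":0,"yaw":0}]'; python3 go.py -54 22.5 75
python3 -m handwheel '[{"fingers":0,"dx":0,"dy":0,"dz":0,"yaw":0}]'; python3 go.py -54 22.5 75
```

```text
time_s: 4.47
eef_pos: [0.4979, 0.3876, 0.0977]
tcp_rot: [0.014, -0.298, 0.954, 0.004]
contact_force: [0.1, -0.5, 0.9]
gripper_width: 0.002
t 4.47 tip case mm [-53.9  23.6] tipz 83.7 Fcase [-0.2 -0.5] Fz 0.9 fing 0.002 tilt 1.69 yaw err(world, to 214.65) -0.0
dx dy dz [ 0.3 -1.1  8.7]
time_s: 4.6
eef_pos: [0.4978, 0.3875, 0.0976]
tcp_rot: [0.014, -0.298, 0.954, 0.004]
contact_force: [0.7, 0.3, -0.4]
gripper_width: 0.003
t 4.6 tip case mm [-54.   23.6] tipz 83.6 Fcase [ 0.7 -0.2] Fz -0.4 fing 0.003 tilt 1.68 yaw err(world, to 214.65) -0.0
dx dy dz [ 0.3 -1.1  8.6]
```

```bash
python3 -m handwheel '[{"fingers":0,"dx":0,"dy":-1,"dz":4,"yaw":0},{"fingers":0,"dx":0,"dy":0,"dz":3,"yaw":0},{"fingers":0,"dx":0,"dy":0,"dz":3,"yaw":0}]'; python3 go.py
python3 -m handwheel '[{"fingers":0,"dx":0,"dy":0,"dz":2,"yaw":0}]'; python3 go.py
python3 -m handwheel '[{"fingers":0,"dx":0,"dy":0,"dz":2,"yaw":0}]'; python3 go.py
```

```text
time_s: 4.97
eef_pos: [0.4981, 0.3874, 0.0868]
tcp_rot: [0.014, -0.298, 0.954, 0.004]
contact_force: [0.0, -0.3, 0.2]
gripper_width: -0.004
t 4.97 tip case mm [-53.8  23.4] tipz 72.8 Fcase [-0.2 -0.3] Fz 0.2 fing -0.004 tilt 1.67 yaw err(world, to 214.65) -0.1
time_s: 5.1
eef_pos: [0.4979, 0.3875, 0.0844]
tcp_rot: [0.014, -0.299, 0.954, 0.004]
contact_force: [0.8, -0.1, -0.3]
gripper_width: 0.001
t 5.1 tip case mm [-53.9  23.6] tipz 70.4 Fcase [ 0.6 -0.5] Fz -0.3 fing 0.001 tilt 1.64 yaw err(world, to 214.65) -0.1
time_s: 5.22
eef_pos: [0.498, 0.3876, 0.0826]
tcp_rot: [0.014, -0.299, 0.954, 0.004]
contact_force: [-2.0, -0.5, 5.1]
gripper_width: 0.0
t 5.22 tip case mm [-53.8  23.6] tipz 68.6 Fcase [-1.9  0.7] Fz 5.1 fing 0.0 tilt 1.65 yaw err(world, to 214.65) -0.1
```

The notch is confirmed by touch: the fingertip reached z≈69 and met about 5 N. Now I'll press down to 59 mm.

```bash
python3 -m handwheel '[{"fingers":0,"dx":0,"dy":0,"dz":3,"yaw":0},{"fingers":0,"dx":0,"dy":0,"dz":3,"yaw":0}]'; python3 go.py
python3 -m handwheel '[{"fingers":0,"dx":0,"dy":0,"dz":3,"yaw":0}]'; python3 go.py
python3 -m handwheel '[{"fingers":0,"dx":0,"dy":0,"dz":2,"yaw":0}]'; python3 go.py
```

```text
time_s: 5.48
eef_pos: [0.4981, 0.3877, 0.0778]
tcp_rot: [0.013, -0.299, 0.954, 0.004]
contact_force: [-2.0, -2.2, 5.5]
gripper_width: -0.002
t 5.47 tip case mm [-53.7  23.6] tipz 63.8 Fcase [-2.9 -0.7] Fz 5.5 fing -0.002 tilt 1.6 yaw err(world, to 214.65) -0.1
time_s: 5.6
eef_pos: [0.498, 0.3877, 0.0754]
tcp_rot: [0.013, -0.299, 0.954, 0.003]
contact_force: [-2.3, -1.0, 5.7]
gripper_width: 0.002
t 5.6 tip case mm [-53.7  23.6] tipz 61.4 Fcase [-2.5  0.5] Fz 5.7 fing 0.002 tilt 1.57 yaw err(world, to 214.65) -0.1
time_s: 5.72
eef_pos: [0.4981, 0.3877, 0.0739]
tcp_rot: [0.013, -0.299, 0.954, 0.003]
contact_force: [-1.9, -1.5, 4.9]
gripper_width: 0.002
t 5.72 tip case mm [-53.7  23.6] tipz 59.9 Fcase [-2.4 -0.2] Fz 4.9 fing 0.002 tilt 1.55 yaw err(world, to 214.65) -0.1
```

```bash
python3 -m handwheel '[{"fingers":0,"dx":0,"dy":0,"dz":2,"yaw":0}]'; python3 go.py
python3 -m handwheel '[{"fingers":0,"dx":0,"dy":0,"dz":2,"yaw":0}]'; python3 go.py
```

```text
time_s: 5.85
eef_pos: [0.4982, 0.3878, 0.073]
tcp_rot: [0.013, -0.299, 0.954, 0.003]
contact_force: [-6.0, -3.2, 12.5]
gripper_width: 0.002
t 5.85 tip case mm [-53.5  23.6] tipz 59.1 Fcase [-6.7  0.8] Fz 12.5 fing 0.002 tilt 1.54 yaw err(world, to 214.65) -0.2
time_s: 5.98
eef_pos: [0.4983, 0.3879, 0.073]
tcp_rot: [0.013, -0.299, 0.954, 0.003]
contact_force: [-7.6, -3.9, 16.3]
gripper_width: -0.003
t 5.97 tip case mm [-53.5  23.6] tipz 59.0 Fcase [-8.5  1.1] Fz 16.3 fing -0.003 tilt 1.5 yaw err(world, to 214.65) -0.2
```

The catch has hit its stop at z=59 mm with the force rising to 16 N. Next I'll lift out to lid-face height and move to y≈0.

```bash
python3 -m handwheel '[{"fingers":0,"dx":0,"dy":0,"dz":-10,"yaw":0},{"fingers":0,"dx":0,"dy":0,"dz":-12,"yaw":0},{"fingers":0,"dx":0,"dy":0,"dz":-4,"yaw":0},{"fingers":0,"dx":0,"dy":-12,"dz":0,"yaw":0},{"fingers":0,"dx":0,"dy":-9,"dz":0,"yaw":0}]'; python3 -m handwheel '[{"fingers":0,"dx":0,"dy":0,"dz":0,"yaw":0}]'; python3 go.py -40 0 84
```

```text
time_s: 6.6
eef_pos: [0.5105, 0.3698, 0.1007]
tcp_rot: [0.014, -0.3, 0.954, 0.003]
contact_force: [0.3, -0.2, -0.8]
gripper_width: -0.004
time_s: 6.72
eef_pos: [0.511, 0.3688, 0.1004]
tcp_rot: [0.013, -0.299, 0.954, 0.003]
contact_force: [0.6, 0.2, -0.5]
gripper_width: -0.001
t 6.72 tip case mm [-53.8   0.7] tipz 86.4 Fcase [ 0.6 -0.2] Fz -0.5 fing -0.001 tilt 1.56 yaw err(world, to 214.65) -0.1
dx dy dz [-13.8  -0.7   2.8]
```

```bash
python3 -m handwheel '[{"fingers":0,"dx":-6,"dy":0,"dz":3,"yaw":0},{"fingers":0,"dx":-5,"dy":0,"dz":0,"yaw":0},{"fingers":0,"dx":-3,"dy":0,"dz":0,"yaw":0}]'; python3 go.py
python3 -m handwheel '[{"fingers":0,"dx":-4,"dy":0,"dz":0,"yaw":0},{"fingers":0,"dx":-4,"dy":0,"dz":0,"yaw":0},{"fingers":0,"dx":-4,"dy":0,"dz":0,"yaw":0}]'; python3 go.py
```

```text
time_s: 7.1
eef_pos: [0.5229, 0.3772, 0.0967]
tcp_rot: [0.013, -0.299, 0.954, 0.003]
contact_force: [-0.0, 0.5, 0.1]
gripper_width: -0.001
t 7.1 tip case mm [-39.3   0.9] tipz 82.7 Fcase [0.3 0.5] Fz 0.1 fing -0.001 tilt 1.49 yaw err(world, to 214.65) -0.1
time_s: 7.48
eef_pos: [0.5322, 0.3838, 0.0966]
tcp_rot: [0.011, -0.299, 0.954, 0.002]
contact_force: [-1.6, -2.3, 0.9]
gripper_width: -0.002
t 7.47 tip case mm [-27.9   1. ] tipz 82.6 Fcase [-2.6 -0.9] Fz 0.9 fing -0.002 tilt 1.26 yaw err(world, to 214.65) -0.2
```

The lid is sliding at about 3 N. I'll carry on to the stop, which should be near tip x≈+12.

```bash
python3 -m handwheel '[{"fingers":0,"dx":-6,"dy":0,"dz":0,"yaw":0},{"fingers":0,"dx":-6,"dy":0,"dz":0,"yaw":0},{"fingers":0,"dx":-6,"dy":0,"dz":0,"yaw":0},{"fingers":0,"dx":-6,"dy":0,"dz":0,"yaw":0},{"fingers":0,"dx":-6,"dy":0,"dz":0,"yaw":0}]'; python3 go.py
python3 -m handwheel '[{"fingers":0,"dx":-4,"dy":0,"dz":0,"yaw":0},{"fingers":0,"dx":-3,"dy":0,"dz":0,"yaw":0}]'; python3 go.py
python3 -m handwheel '[{"fingers":0,"dx":-3,"dy":0,"dz":0,"yaw":0}]'; python3 go.py
```

```text
time_s: 8.1
eef_pos: [0.558, 0.4016, 0.0967]
tcp_rot: [0.01, -0.299, 0.954, 0.002]
contact_force: [-2.2, -2.8, 0.6]
gripper_width: 0.001
t 8.1 tip case mm [3.4 1. ] tipz 82.7 Fcase [-3.4 -1.1] Fz 0.6 fing 0.001 tilt 1.15 yaw err(world, to 214.65) -0.2
time_s: 8.35
eef_pos: [0.5643, 0.4061, 0.0967]
tcp_rot: [0.01, -0.299, 0.954, 0.002]
contact_force: [-1.4, -2.0, 0.7]
gripper_width: 0.001
t 8.35 tip case mm [11.1  1.1] tipz 82.7 Fcase [-2.3 -0.9] Fz 0.7 fing 0.001 tilt 1.15 yaw err(world, to 214.65) -0.2
time_s: 8.48
eef_pos: [0.565, 0.4066, 0.0966]
tcp_rot: [0.007, -0.299, 0.954, 0.001]
contact_force: [-14.4, -11.7, 11.0]
gripper_width: -0.001
t 8.47 tip case mm [11.9  1.1] tipz 82.6 Fcase [-18.5  -1.5] Fz 11.0 fing -0.001 tilt 0.77 yaw err(world, to 214.65) -0.2
```

The lid is at its stop: 18 N at tip x=11.9. I'll push once more to be sure, then back off and lift clear.

```bash
python3 -m handwheel '[{"fingers":0,"dx":-2,"dy":0,"dz":0,"yaw":0}]'; python3 go.py
python3 -m handwheel '[{"fingers":0,"dx":8,"dy":0,"dz":0,"yaw":0},{"fingers":0,"dx":8,"dy":0,"dz":-10,"yaw":0},{"fingers":0,"dx":0,"dy":0,"dz":-30,"yaw":0},{"fingers":0,"dx":0,"dy":0,"dz":-40,"yaw":0},{"fingers":0,"dx":0,"dy":0,"dz":-40,"yaw":0}]'
python3 -m handwheel '[{"fingers":0,"dx":45,"dy":0,"dz":-20,"yaw":0},{"fingers":0,"dx":50,"dy":0,"dz":0,"yaw":0},{"fingers":0,"dx":50,"dy":0,"dz":0,"yaw":0},{"fingers":0,"dx":20,"dy":0,"dz":0,"yaw":0},{"fingers":0,"dx":0,"dy":0,"dz":0,"yaw":0}]'; python3 go.py
python3 - <<'E'
from h import *
for n in ['scene','top']:
    p=viewer.grab_frame(n);save(p,n+'9.png');X=pts(p)
    P=np.array([.556,.399]);a=np.radians(34.65);c,s=np.cos(a),np.sin(a)
    d=X[...,:2]-P;x=c*d[...,0]+s*d[...,1];y=-s*d[...,0]+c*d[...,1]
    for yc in [-.0675,-.0225,.0225,.0675]:
        m=(abs(y-yc)<.018)&(x>-.07)&(x<-.04)&(X[...,2]>.04)&(X[...,2]<.09);print(n,yc,m.sum(),X[...,2][m].mean())
    for l in ['tape_measure','sanding_block']: 
        for r in models.place_of(p,l)[:1]: print(l,r['conf'],np.round(np.array(r['centre'])*[384,512]))
    m=(abs(y)<.08)&(X[...,2]>.09)&(X[...,2]<.106)&(abs(x)<.16);print('lid x range',np.percentile(x[m],[1,99]))
E
```

```text
time_s: 8.6
eef_pos: [0.565, 0.4066, 0.0967]
tcp_rot: [0.004, -0.3, 0.954, 0.0]
contact_force: [-8.5, -7.8, 7.1]
gripper_width: 0.004
t 8.6 tip case mm [11.8  1.1] tipz 82.7 Fcase [-11.4  -1.6] Fz 7.1 fing 0.004 tilt 0.42 yaw err(world, to 214.65) -0.2
time_s: 9.22
eef_pos: [0.5491, 0.3969, 0.2185]
tcp_rot: [0.004, -0.3, 0.954, 0.001]
contact_force: [0.4, -0.1, 0.1]
gripper_width: -0.001
time_s: 9.85
eef_pos: [0.4136, 0.3024, 0.2467]
tcp_rot: [0.016, -0.3, 0.954, 0.003]
contact_force: [0.4, 0.6, 0.5]
gripper_width: 0.004
t 9.85 tip case mm [-171.6    1.4] tipz 232.7 Fcase [0.6 0.2] Fz 0.5 fing 0.004 tilt 1.9 yaw err(world, to 214.65) -0.2
scene -0.0675 129 0.07630621379603907
scene -0.0225 149 0.07606930302270257
scene 0.0225 95 0.06036113055196496
scene 0.0675 205 0.07617623638348517
tape_measure 0.49 [201. 231.]
sanding_block 0.61 [177. 291.]
lid x range [0.02391691 0.12828679]
top -0.0675 195 0.0756683750714099
top -0.0225 198 0.07581241587553356
top 0.0225 195 0.05973116193830038
top 0.0675 205 0.07601182207466625
tape_measure 0.64 [154. 259.]
sanding_block 0.76 [194. 334.]
lid x range [0.02281293 0.12802259]
```

View pics/scene9.png

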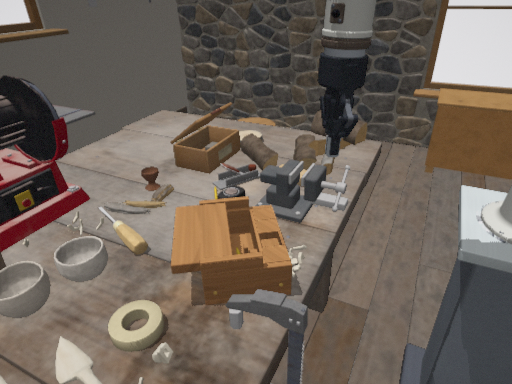

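View pics/top9.png

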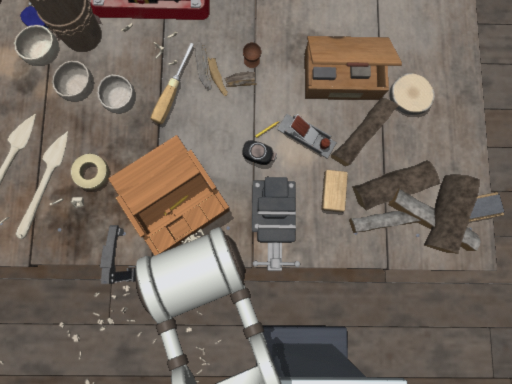

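The lid front is now at x≈23 mm, which is 50 mm back. The catch floor is at ≈59.7 mm, so it is down. In the top view the tray with the pencil is open at about (175,205) px, and the tape measure at (258,152) and sanding block at (335,190) are where they were. Nothing touches the robot, so I'm handing in.

```bash
python3 -c "
from h import *
print(bot.hand_in())"
```

```text
the job is handed in; nothing more can be done
None
```

The case is open and the pencil can be got at. The job is handed in at about 10 s on the robot's clock, and it reports no verdict.

- **Finding the catch:** The cameras put the notch in the block at y = +22.5 mm. Touch agreed: the neighbouring block at y = +67.5 mm was solid at 75 mm, and the notch floor was met at 69 mm.
- **Pressing the catch:** I pressed it with the closed fingertips. It gave at about 5–6 N and stopped at 59 mm, fully down, with the force rising to 16 N.
- **Sliding the lid:** I pushed it back at about 3 N until it hit its stop at about 18 N. The fingertip moved about 50 mm while in contact with it.

**Last checks:** Depth from both cameras put the lid front at about x = +23 to 24 mm, which is 50 mm back. The catch floor read about 60 mm, against 59 mm by touch. The tape measure and sanding block were where they started, within 2 pixels. The arm was clear, with no contact force beyond noise. Nothing was gripped.

**What was off:** The first move call was refused because its rows left out fields. The tool also tilted up to 1.9° during the moves, with no effect on the result.

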